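# Hook and snap the vented cover onto the filter box

## Robot

A 6-joint arm with a two-finger parallel gripper is mounted at the origin on a cart in front of the work surface, level with it; the furniture and walls round the work are solid. World frame = base frame: x ahead of the robot, y to its left, z up, the work surface at z = 0. Lengths are in m, angles in rad, forces in N, time in s.
With the tool pointing down it reaches from about 0.25 to 0.85 m from the base axis. Payload 12.5 kg.
Tool frame: the origin (TCP) lies between the finger pads; the fingertips stand 25 mm ahead of it and the grasp point (between the pads) lies 6 mm ahead of it; z points along the fingers, y is the line along which they close (so a half turn about z gives the same grasp; the last joint's range is limited). The gripper opens to 93 mm and grips with 3 to 60 N. Pads are 15 mm wide; open, the fingers measure 128 mm over their backs; the gripper's body (75 mm by 188 mm) begins 65 mm behind the grasp point.
Start: joints at [-1.281, 0.351, 1.652, -0, 1.139, -0.085], TCP at [0.201, -0.512, 0.244] pointing down, gripper open.
Joint ranges: [-2.75, 2.75], [-0.79, 2.1], [0.01, 2.65], [-1.57, 4.71], [0.07, 3.14], [-2.87, 2.87]. Speed limits (rad/s): [2.22, 2.22, 2.79, 3.14, 3.14, 3.14].

## Interface

Orientations are given as a unit quaternion [w, x, y, z].
In Python, from plant import manip gives the robot as it stands. The module is installed in compiled form; this text tells all that it offers. Calls block until the motion is done:
- manip.goto(position, orientation): joint-space move of the TCP to a pose.
- manip.move_linear(position, rot=None, velocity=0.15, force_limit=None): straight line of the TCP; rot=None keeps the orientation; velocity is the mean speed in m/s. With force_limit (N) it stops when the force on the tool has changed by that much, and returns True; else False.
- manip.movej(angles): joint-space move.
- manip.command_gripper(opening): finger opening in m; the grip force is fixed at half the most; returns when the fingers have stopped.
- manip.pause(seconds).
- manip.inverse_kinematics(position, orientation): joint angles nearest the present ones, or None.
- manip.state(): the state.
- manip.grab_frame(name): name is "side" or "top"; returns the picture (480x640x3 uint8, red, green, blue); there is no depth.
- manip.camera_model(name): a dict with "K" (3x3 intrinsics, pixels), "R" (3x3) and "t" (3): a world point X has camera coordinates R X + t. Camera axes: x right, y down, z forward; pixel columns grow to the right and rows downward; lengths in m; the calibration is good to about 2 mm. A picture is of the moment at which its call begins. camera_model takes no time and is no camera call.
A pose or a line that the arm cannot do raises manip.IKError and nothing moves.
- manip.hand_in(): hands the job in; it is judged then, once.
The state is a dict: "time": time; "joints": joint angles; "joint_vel": joint speeds; "joint_torque": joint torques, N m; "eef_pos": TCP position; "ee_rot": TCP orientation; "force": force on the tool from outside, world axes, zero at the start; "moment": the same for the moment, N m; "width": finger opening in m; "gripper_force": force on a finger pad.
Only numpy, scipy, OpenCV 4.12 (cv2) and the standard library are available. Lean on these libraries where they do the work, as an engineer would, in place of code of your own. Each camera call takes 0.05 s, during which the arm holds its last target. There are 200 camera calls.

## Task

The small dust-filter box bolted down beside the saw stands open. Pick up its loose vented metal cover by the black grip, hook the lip on the cover's front edge into the slot under the hood at the front of the box while the cover is still tilted, then pivot it down and press until the spring catch at the rear snaps over its edge and it lies flat. Leave it latched and leave the other things on the worktop where they are.

Things in the scene. Friction and masses are not known exactly. Their poses are not given: they have to be found in the camera images.
- box_seat (a point): Grey dust-filter box, 164 (x) x 104 (y), bolted down, open at the top, black hose stub at its rear. Point: centre of the cover recess at the height of the ledges that carry the cover, 50 mm above the worktop. x points to the rear (hood to catch), z up; yaw within 0.25 rad. Recess 89 wide, rear wall at x = +62.5; side and rear walls stand 5 mm above the ledges, flush with the seated cover.
- hood_edge (a point): Middle of the lower rear edge of the hood at the box's front, axes as box_seat: x = -63 mm, z = +12 mm from box_seat. The hood (5 thick) reaches 19 mm forward from here. Slot under it: 12 high, 89 wide, floor level with the ledges, open to the rear, ending at a wall 13 mm in front of this point. The opening from here to the rear wall is too short for the cover to go in level: lip first, tilted.
- catch_nose (a point): Tip (lower front edge) of the steel spring catch, 22 wide, at the middle of the box's rear wall; at rest at x = +54.5, z = +6.2 mm from box_seat, over the place of the cover's rear edge. Level underside, 1.2 mm above the seated cover; the sloped upper face rises 12 mm, so the cover's rear edge, pressed down, pushes it back and it springs out over the cover.
- catch (a joint): Slide of the catch, m: 0 = sprung fully forward, up to 0.010 = pushed back. Spring: 2 N at 0, growing 0.5 N per mm. Pressing the cover past it takes about 5 N down at the cover's rear edge, about 8 N at its grip.
- cover_grip (a point): Middle of the black grip of the loose cover (0.18 kg), which lies flat on the worktop, grip up. Grip: a bar 14 thick (along the cover's x), 60 long (y), standing 26 mm above the plate; its top is 31 mm and this point 18 mm above the cover's underside. x points from the lip to the rear edge, z up out of the plate.
- cover_mid (a point): Middle of the underside of the cover's plate, 12 mm behind cover_grip along -x and 18 below; axes as cover_grip. Plate: bare steel with dark vent slots, 120 (x) x 84 (y) x 5 mm, rear edge at x = +60. Seated, this point lies at x = -2 to +2.5 mm, z = 0 in box_seat's frame.
- cover_lip (a point): Middle of the front end of the cover's lip, half-way through its thickness; axes as cover_grip. The lip is 60 wide and 4 thick, level with the plate's underside, and stands out 14 mm in front of the plate; its end is 86 mm from cover_grip along the cover's -x.
- saw_side (a point): Point on the worktop beside the left edge of the mitre saw, which is fixed: its body and tall head (over 0.4 m) fill the space from here to the right (-y) for 0.5 m and 0.15 m before (-x) and 0.2 m behind this point. A low arm juts out further at its front, 0.23 m to the right of here, to 0.27 m before it. Pass over that or stay left of the saw.
- tin: Bystander: round tin, 70 across and 50 high, to the left of the work; origin under its centre.
- pencil: Bystander: flat yellow carpenter's pencil, 13 x 120 x 12, lying along x between the work and the saw; origin under its centre.
- driver: Bystander: black screwdriver, 230 long, 29 across the handle, lying along x to the left of the box; origin under its centre.

How it is judged:
On the way:
1. the end of the lip is in the slot, at least 5 mm under the hood, while the cover is still tilted by more than 0.08 rad (x of cover_lip in the frame of box_seat between -0.08 and -0.068 m and y of cover_lip in the frame of box_seat between -0.008 and 0.008 m and z of cover_lip in the frame of box_seat between 0 and 0.012 m and angle between the z axis of cover_grip and the z axis of box_seat, either way round above 0.08 rad), for 0.1 s.
At the end, for the whole second after the job is handed in: The cover lies flat in the recess at rest (level with the box within 0.03 rad, its height within 3 mm of seated), the end of its lip is in the slot at least 5 mm under the hood and within 8 mm of its middle, and the catch has sprung forward over the cover's rear edge by at least 1.5 mm (x of cover_lip in the frame of box_seat between -0.08 and -0.068 m and y of cover_lip in the frame of box_seat between -0.008 and 0.008 m and z of cover_lip in the frame of box_seat between 0 and 0.012 m and angle between the z axis of cover_grip and the z axis of box_seat, either way round below 0.03 rad and z of cover_grip in the frame of box_seat between 0.015 and 0.021 m and x of cover_grip in the frame of catch_nose above -0.0465 m and linear speed of cover below 0.02 m/s); the robot touches nothing.
It fails at once if a bystander (tin, pencil, driver) is moved by more than 30 mm (distance of any of tin, pencil, driver from where it was at the start of the episode above 0.03 m).
It also fails if it takes over 54 s, if anything falls off the work surface, if the arm or the gripper's body presses on something with over 40 N, if the wrist force passes 120 N, or if a joint passes its speed limit or range.

## Working session

There is one attempt and no reset: what is moved stays moved. The work goes in short steps, each a Python script; the robot and the scene stay as the last script left them, time stands still between calls to the robot, and variables do not carry over. Pictures are saved under pics/ and viewed, at most 10 in all, crops included, and the job is handed in when it is done.

```bash
mkdir -p pics; python3 - <<'E'
from plant import manip
import cv2,numpy as np
for n in("top","side"):
    f=manip.grab_frame(n); cv2.imwrite(f"pics/{n}0.png",f[:,:,::-1]); c=manip.camera_model(n)
    print(n,np.round(c["K"],1).tolist(),"pos",np.round(-c["R"].T@c["t"],3),np.round(c["R"],3).tolist())
E
```

```text
top [[582.8, 0.0, 315.1], [0.0, 582.8, 235.7], [0.0, 0.0, 1.0]] pos [0.341 0.253 0.974] [[-0.028, -0.999, -0.023], [-0.988, 0.031, -0.154], [0.154, 0.018, -0.988]]
side [[552.9, 0.0, 318.2], [0.0, 552.9, 232.8], [0.0, 0.0, 1.0]] pos [ 0.778 -0.049  0.809] [[0.74, 0.673, -0.005], [0.579, -0.64, -0.506], [-0.344, 0.371, -0.863]]
```

View pics/top0.png

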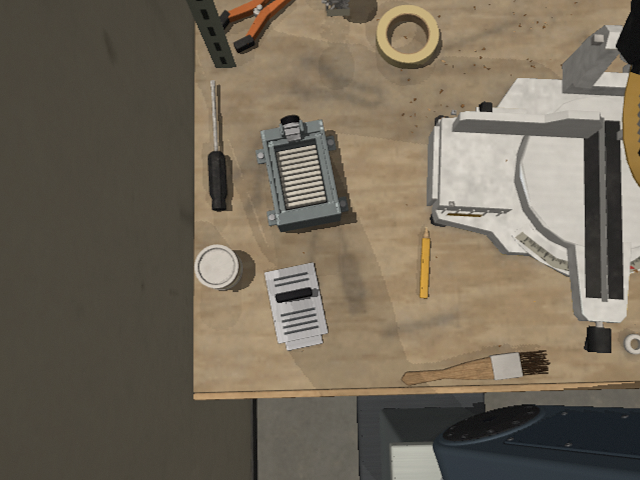

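View pics/side0.png

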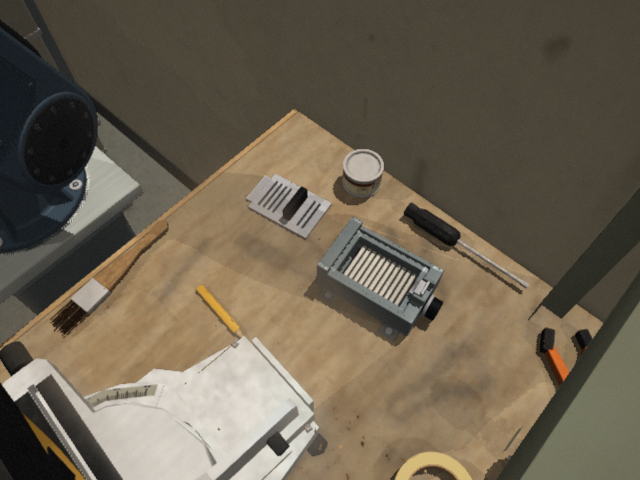

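The top view shows the box at about (303,175) px, with the hood at the bottom. The cover is at about (296,305) with its lip toward the robot, and the tin is at (217,267). I'll enlarge the crops to get accurate edges.

```bash
python3 - <<'E'
import cv2,numpy as np
t=cv2.imread("pics/top0.png");s=cv2.imread("pics/side0.png")
def crop(im,x,y,w,h,k):
    o=cv2.resize(im[y:y+h,x:x+w],None,fx=k,fy=k,interpolation=cv2.INTER_CUBIC)
    for i in range(0,w,10):
        cv2.line(o,(i*k,0),(i*k,8 if (x+i)%50 else 20),(0,0,255),1)
        if (x+i)%20==0: cv2.putText(o,str(x+i),(i*k,30),0,.4,(0,0,255),1)
    for i in range(0,h,10):
        cv2.line(o,(0,i*k),(8,i*k),(0,0,255),1)
        if (y+i)%20==0: cv2.putText(o,str(y+i),(10,i*k+4),0,.4,(0,0,255),1)
    return o
cv2.imwrite("pics/box.png",np.hstack([crop(t,250,110,100,130,4),crop(s,310,210,100,130,4)[:, :0],cv2.resize(crop(s,315,212,135,130,4),(400,385)) if 0 else crop(s,350,210,100,130,4)]))
cv2.imwrite("pics/cov.png",np.hstack([crop(t,250,255,90,100,4),crop(s,240,165,100,100,4)]))
E
```

```text
(no output)
```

View pics/box.png

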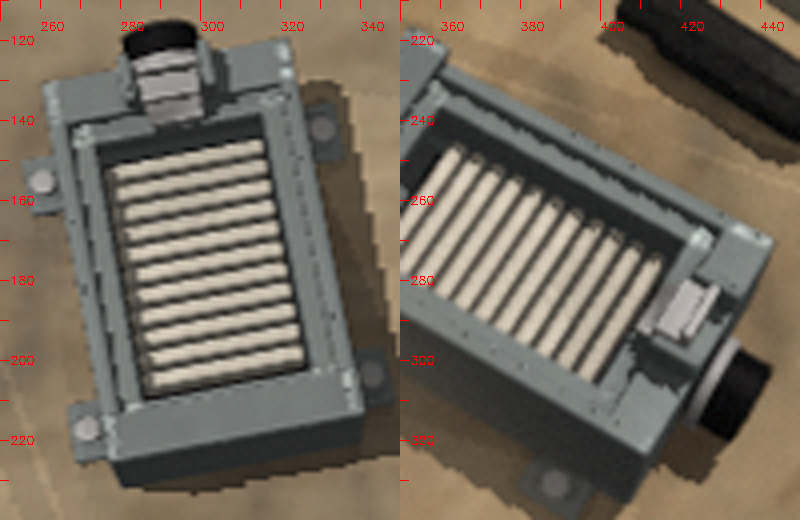

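View pics/cov.png

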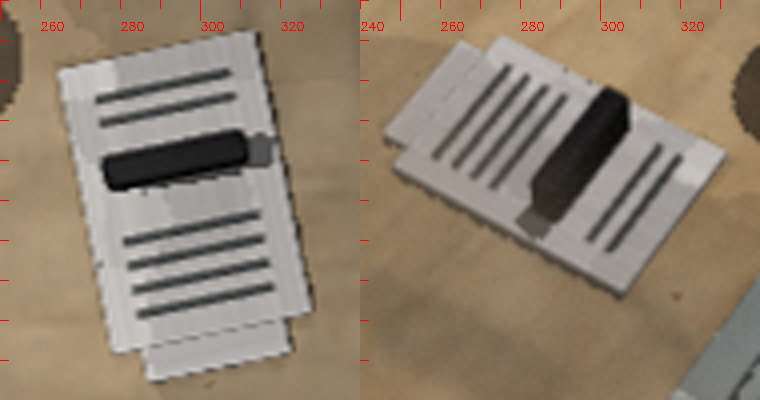

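The box corners in the top view are at about (261,131), (322,119), (340,212) and (280,225). The cover plate corners are at about (264,273), (314,262), (328,332) and (278,343). Next I'll fit the poses and draw the model over the images.

```bash
cat > h.py <<'E'
from plant import manip
import cv2,numpy as np
from scipy.optimize import least_squares
C={n:manip.camera_model(n) for n in("top","side")}
def proj(n,X):
    c=C[n];p=c["K"]@(c["R"]@np.asarray(X,float).T+np.asarray(c["t"])[:,None]);return (p[:2]/p[2]).T
def pose(q,L,z0):
    L=np.asarray(L)/1000;c,s=np.cos(q[2]),np.sin(q[2])
    return np.c_[q[0]+c*L[:,0]-s*L[:,1],q[1]+s*L[:,0]+c*L[:,1],z0+L[:,2]]
E
cat > fit.py <<'E'
from h import *
T=lambda x,y,oy:(250+x/4,oy+y/4)
cov_L=[(60,42,5),(60,-42,5),(-60,-42,5),(-60,42,5),(-74,30,4),(-74,-30,4)]
ct=[T(*p,255) for p in[(58,72),(258,30),(312,310),(113,352),(152,381),(292,352)]]
cs=[(240+(x-360)/4,165+y/4) for x,y in[(725,152),(622,296),(393,165),(497,35),(460,40),(385,135)]]
bt_L=[(82,52,5),(82,-52,5),(-63,52,17),(-63,-52,17),(-82,52,17),(-82,-52,17)]
bt=[T(*p,110) for p in[(45,85),(290,38),(108,412),(350,368),(120,460),(362,410)]]
bs_L=[(82,52,5),(82,-52,5)]
bs=[(350+(x-400)/4,210+y/4) for x,y in[(773,240),(645,455)]]
def fit(sets,z0,q0):
    f=lambda q:np.concatenate([(proj(n,pose(q,L,z0))-np.array(P)).ravel() for n,L,P in sets])
    r=least_squares(f,q0,loss="soft_l1");return r.x,np.round(f(r.x).reshape(-1,2),1).tolist()
for nm,sets,z in[("cover",[("top",cov_L,ct),("side",cov_L,cs)],0),("cover top",[("top",cov_L,ct)],0),("cover side",[("side",cov_L,cs)],0),
   ("box",[("top",bt_L,bt),("side",bs_L,bs)],.05),("boxtop",[("top",bt_L,bt)],.05),("boxside",[("side",bs_L,bs)],.05)]:
    q,e=fit(sets,z,[.3,.28,.1]);print(nm,np.round(q,4),e)
    if nm=="box":qb=q
    if nm=="cover":qc=q
def draw(n,x,y,w,h,k):
    o=cv2.resize(cv2.imread(f"pics/{n}0.png")[y:y+h,x:x+w],None,fx=k,fy=k,interpolation=cv2.INTER_CUBIC)
    R=lambda x0,x1,b,z:[(x0,b,z),(x0,-b,z),(x1,-b,z),(x1,b,z)]
    for q,z,L,col in[(qb,.05,R(-82,82,52,5),(0,0,255)),(qb,.05,R(-82,-63,52,17),(255,0,0)),(qb,.05,R(-63,62.5,44.5,5),(0,255,0)),(qb,.05,[(54.5,11,6.2),(54.5,-11,6.2),(65,-11,18),(65,11,18)],(0,255,255)),
        (qc,0,R(-60,60,42,5),(0,0,255)),(qc,0,R(5,19,30,31),(0,255,0))]:
        p=((proj(n,pose(q,L,z))-[x,y]+.5)*k).astype(int);cv2.polylines(o,[p],True,col,1)
    return o
cv2.imwrite("pics/ov.png",np.hstack([draw("top",252,112,95,150,4),draw("side",310,210,136,150,3)[:450].copy() if 0 else cv2.resize(draw("side",315,210,133,150,4),(395,600))]))
E
python3 fit.py
```

```text
cover [0.3824 0.3051 0.1751] [[-0.3, -1.4], [-1.1, -1.1], [0.2, 0.1], [-0.3, 0.1], [-1.1, -0.1], [-0.3, -0.4], [-0.1, 0.2], [-0.6, -0.3], [-1.4, 0.5], [0.1, -0.2], [-0.8, 0.2], [-1.8, -0.1]]
cover top [0.3817 0.3044 0.1746] [[0.2, -1.0], [-0.6, -0.7], [0.6, 0.6], [0.2, 0.5], [-0.7, 0.3], [0.2, 0.0]]
cover side [0.3833 0.3061 0.175 ] [[0.6, 0.1], [0.2, -0.4], [-0.6, 0.5], [0.8, -0.2], [-0.1, 0.1], [-1.0, -0.2]]
box [0.59   0.29   0.1644] [[-1.1, -0.7], [-0.4, -1.1], [-1.6, 1.0], [2.2, -0.6], [-2.4, 0.6], [1.6, 0.4], [-0.3, 0.1], [-0.6, 0.8]]
boxtop [0.5899 0.2893 0.1615] [[-0.5, -0.8], [0.3, -1.0], [-1.2, 0.9], [2.6, -0.5], [-2.1, 0.5], [1.9, 0.6]]
boxside [0.59   0.2911 0.1636] [[0.2, -0.3], [-0.2, 0.3]]
```

View pics/ov.png

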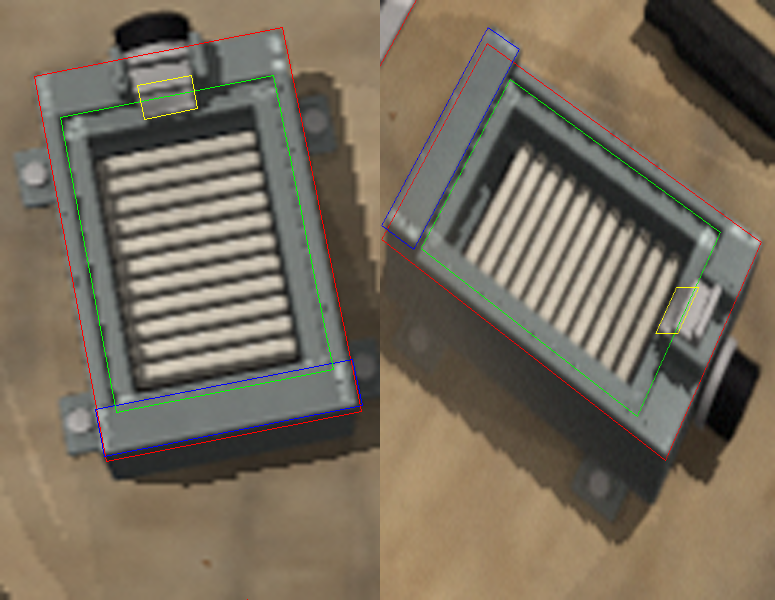

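The overlay matches the box outline to about 1–2 px. The fit gives the box at (0.590, 0.290) with yaw 0.164, and the cover at (0.382, 0.305) with yaw 0.175. Next I'll go round the front of the saw and grasp the cover.

```bash
cat >> h.py <<'E'
from scipy.spatial.transform import Rotation as Ro
FL=1   # tool y = FL * cover x
H=32.5 # TCP above cover underside, mm
def Rc(yaw,tilt): return Ro.from_euler("ZY",[yaw,-tilt])   # tilt>0: rear edge up
def quat(yaw,tilt,fl=None):
    M=Rc(yaw,tilt).as_matrix();ty=(FL if fl is None else fl)*M[:,0];tz=-M[:,2]
    q=Ro.from_matrix(np.c_[np.cross(ty,tz),ty,tz]).as_quat();return [q[3],q[0],q[1],q[2]]
def tcp_from(pt,local,yaw,tilt):
    "TCP such that the cover point 'local' (mm, frame at cover_mid) sits at world pt"
    return np.asarray(pt)+Rc(yaw,tilt).apply((np.array([12,0,H])-local)/1000)
BOX=np.array([.590,.290,.05]);BY=.1644
def boxpt(x,y,z): return BOX+Ro.from_euler("Z",BY).apply(np.array([x,y,z])/1000)
def st(m=""):
    s=manip.state();print(m,"t%.2f"%s["time"],np.round(s["eef_pos"],4),"F",np.round(s["force"],1),"w%.4f"%s["width"],"gf%.1f"%s["gripper_force"],flush=True)
E
python3 - <<'E'
from h import *
g=tcp_from([.3824,.3051,0],[0,0,0],.175,0)
for fl in(1,-1):
    print(fl,[None if (j:=manip.inverse_kinematics(p,quat(y,t,fl))) is None else np.round(j,2).tolist() for p,y,t in[(g,.175,0),(boxpt(10,0,150),BY,.35)]])
E
```

```text
1 [[0.57, 0.59, 1.92, -0.0, 0.63, 0.39], [0.41, 0.48, 1.62, -0.13, 0.71, 0.34]]
-1 [[0.57, 0.59, 1.92, -0.0, 0.63, -2.75], [0.41, 0.48, 1.62, -0.13, 0.71, -2.81]]
```

```bash
python3 - <<'E'
from h import *
q=quat(.175,0)
manip.goto([.14,-.31,.33],q);manip.goto([.31,.08,.33],q);st("mid")
g=tcp_from([.3824,.3051,0],[0,0,0],.175,0)
manip.goto(g+[0,0,.10],q);manip.move_linear(g+[0,0,.03],velocity=.12)
print(manip.move_linear(g,velocity=.04,force_limit=6));st("down")
manip.command_gripper(0.0);st("grip")
manip.move_linear(g+[0,0,.10],velocity=.1)
q=quat(.175,.3); p=tcp_from(boxpt(-25,0,75),[-74,0,2],BY,.3)
manip.goto(p,quat(BY,.3));st("pre")
for n in("top","side"):cv2.imwrite(f"pics/{n}1.png",manip.grab_frame(n)[:,:,::-1])
a=cv2.imread("pics/top1.png")[80:290,230:370];b=cv2.imread("pics/side1.png")[130:340,310:450]
cv2.imwrite("pics/pre.png",np.hstack([cv2.resize(i,(400,600),interpolation=2) for i in(a,b)]))
E
```

```text
mid t3.06 [0.3102 0.0795 0.33  ] F [0.9 0.3 0.6] w0.0934 gf0.0
False
down t5.88 [0.3943 0.3072 0.0326] F [-0.2  0.3 -0.7] w0.0928 gf0.0
grip t7.08 [0.3942 0.3072 0.0325] F [-0.8 -0.9  1.1] w0.0137 gf30.0
pre t9.22 [0.6363 0.298  0.1787] F [-0.1  0.  -1.4] w0.0136 gf30.0
```

View pics/pre.png

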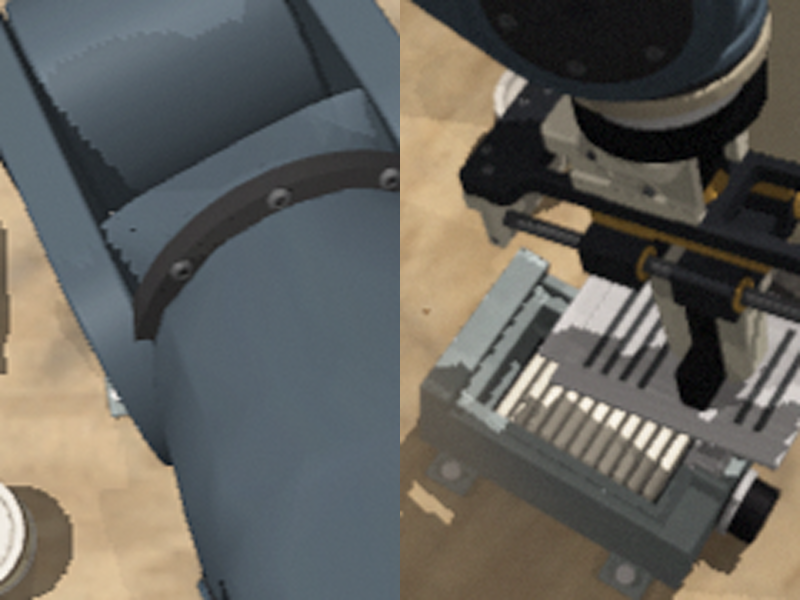

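The cover is held tilted above the box and clear of everything. I'll lower it to just behind the slot and overlay the predicted cover outline from close range.

```bash
python3 - <<'E'
from h import *
T=.22
p=tcp_from(boxpt(-46,0,25),[-74,0,2],BY,T);manip.move_linear(p,quat(BY,T),velocity=.1)
p=tcp_from(boxpt(-46,0,5),[-74,0,2],BY,T);print(manip.move_linear(p,velocity=.04,force_limit=8));st("near")
f=manip.grab_frame("side")[:,:,::-1].copy();cv2.imwrite("pics/side2.png",f)
x,y,w,h,k=320,190,135,135,5
o=cv2.resize(f[y:y+h,x:x+w],None,fx=k,fy=k,interpolation=2)
s=manip.state();tp=np.array(s["eef_pos"])
W=lambda L:tp+Rc(BY,T).apply((np.array(L,float)-[12,0,H])/1000)
B=lambda L:pose([*BOX[:2],BY],L,.05)
for P,c in[(W([(60,42,5),(60,-42,5),(-60,-42,5),(-60,42,5)]),(0,0,255)),(W([(-60,30,4),(-74,30,4),(-74,-30,4),(-60,-30,4)]),(0,255,0)),(B([(-63,52,17),(-63,-52,17),(-82,-52,17),(-82,52,17)]),(255,0,0)),(B([(82,52,5),(82,-52,5),(-63,-52,5),(-63,52,5)]),(255,0,255))]:
    cv2.polylines(o,[((proj("side",P)-[x,y]+.5)*k).astype(int)],True,c,1)
cv2.imwrite("pics/near.png",cv2.resize(o,(600,600)))
E
```

```text
False
near t10.70 [0.6209 0.2951 0.1035] F [ 0.  -0.3 -1.4] w0.0139 gf30.0
```

View pics/near.png

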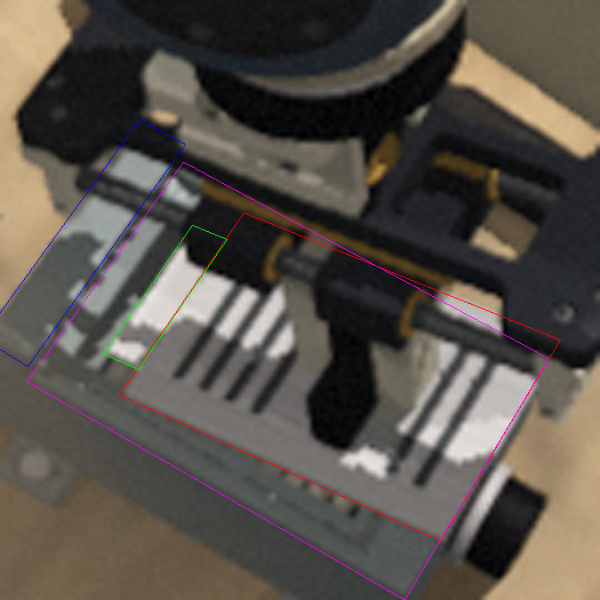

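The predicted lip and plate outlines lie on the real ones, and the box edges agree too. Now I'll insert the lip until it touches the slot's end wall.

```bash
python3 - <<'E'
from h import *
T=.22
go=lambda x,y,z,t,**k:manip.move_linear(tcp_from(boxpt(x,y,z),[-74,0,2],BY,t),quat(BY,t),**k)
def lip():
    s=manip.state();w=np.array(s["eef_pos"])+Rc(BY,T).apply(np.array([-86,0,2-H])/1000)
    return np.round(1000*Ro.from_euler("Z",-BY).apply(w-BOX),1)
f0=np.array(manip.state()["force"])
print(go(-66,0,5,T,velocity=.04,force_limit=6),lip());st()
print(go(-82,0,5,T,velocity=.02,force_limit=6),lip());st()
E
```

```text
False [-65.9   0.    5.2]
 t11.40 [0.6012 0.2919 0.1037] F [ 0.2  0.4 -2.4] w0.0142 gf30.0
True [-75.7  -0.    5.2]
 t11.96 [0.5916 0.2902 0.1038] F [ 3.8  0.8 -0.8] w0.0136 gf30.0
```

The lip touches the end wall at x = −75.7 mm, against −76 expected, so the calibration is good. I'll back off slightly, pivot down and press.

```bash
python3 - <<'E'
from h import *
go=lambda x,y,z,t,**k:manip.move_linear(tcp_from(boxpt(x,y,z),[-74,0,2],BY,t),quat(BY,t),**k)
go(-74.2,0,4.5,.22,velocity=.02);manip.pause(.3);st("hooked")
for t,z in[(.16,4),(.12,3.5),(.08,3),(.05,2.8),(.02,2.4),(0,2.2)]:
    r=go(-74.2,0,z,t,velocity=.03,force_limit=30);st(f"tilt {t} {r}")
    if r:break
else:
    r=go(-74.2,0,-1,0,velocity=.01,force_limit=15);st(f"press {r}")
manip.pause(.3);st("hold")
f=manip.grab_frame("side")[:,:,::-1];cv2.imwrite("pics/prs.png",cv2.resize(f[190:325,320:455],(540,540),interpolation=2))
E
```

```text
hooked t12.51 [0.5929 0.2905 0.1029] F [ 0.4 -0.8 -2. ] w0.0139 gf30.0
tilt 0.16 False t12.86 [0.5959 0.2909 0.0976] F [-0.1  0.8 -1.4] w0.0139 gf30.0
tilt 0.12 False t13.14 [0.5974 0.2912 0.094 ] F [ 0.5  0.1 -1.7] w0.0135 gf30.0
tilt 0.08 False t13.43 [0.5986 0.2914 0.0901] F [-2.3  0.   0.1] w0.0138 gf30.0
tilt 0.05 False t13.68 [0.5997 0.2916 0.0875] F [-4.1  0.1  0.5] w0.0136 gf30.0
tilt 0.02 False t13.93 [0.6006 0.2917 0.0842] F [-3.9 -0.6 -2.5] w0.0135 gf30.0
tilt 0 False t14.18 [0.6023 0.292  0.0829] F [ 0.5  0.1 -1.7] w0.0138 gf30.0
press True t14.42 [0.6021 0.292  0.0825] F [-0.6  0.   4. ] w0.0136 gf30.0
hold t14.72 [0.6021 0.292  0.0825] F [-0.2 -0.4  5.4] w0.0140 gf30.0
```

View pics/prs.png

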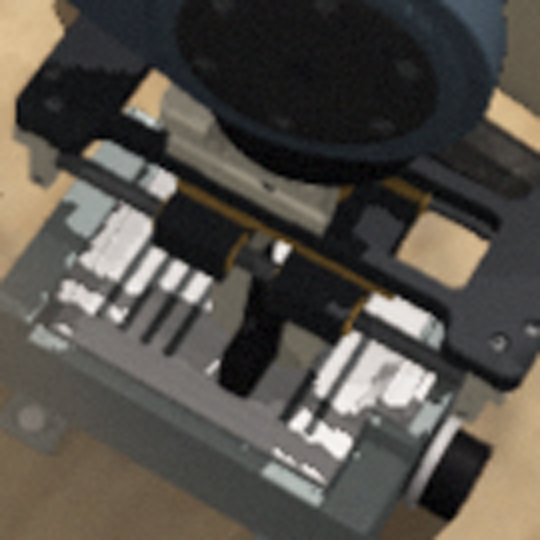

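The catch push rose to about 4 N and then vanished, with the cover at its seated height, so it has snapped over. Now I'll release, retract and check.

```bash
python3 - <<'E'
from h import *
manip.command_gripper(.032);st("open")
p=np.array(manip.state()["eef_pos"]);manip.move_linear(p+[0,0,.04],velocity=.06);st("up")
manip.move_linear(p+[0,0,.2],velocity=.15);manip.goto([.31,.08,.33],quat(BY,0));st("away")
manip.pause(.3)
a,b=[manip.grab_frame(n)[:,:,::-1] for n in("top","side")]
cv2.imwrite("pics/fin.png",np.hstack([cv2.resize(a[105:240,250:350],(400,540),interpolation=2),cv2.resize(b[205:340,350:450],(400,540),interpolation=2)]))
E
```

```text
open t15.31 [0.6013 0.2918 0.0813] F [ 0.  -0.7  0.8] w0.0319 gf0.0
up t16.12 [0.6012 0.2917 0.121 ] F [ 0.2 -0.  -0.1] w0.0322 gf0.0
away t18.70 [0.3107 0.0802 0.3302] F [-0.5  0.4  0.5] w0.0321 gf0.0
```

View pics/fin.png

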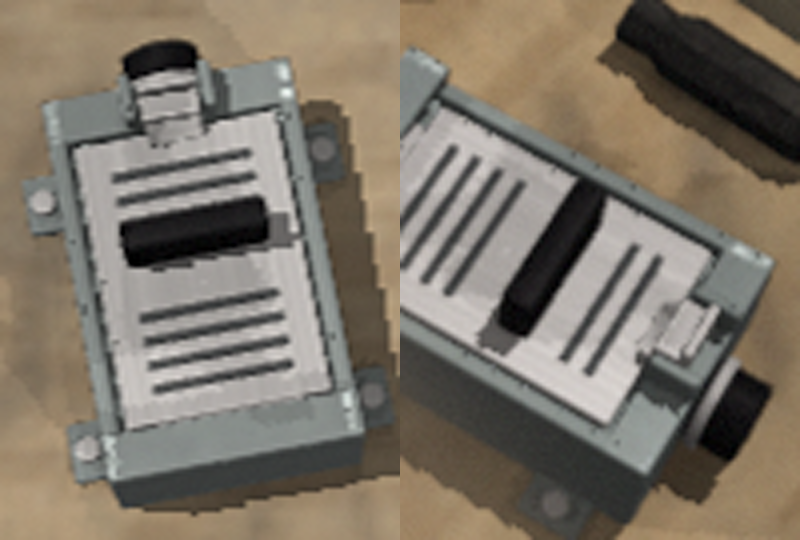

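The cover lies flush in the recess with its front edge under the hood. The catch nose, at about (178,135) in the crop, sits over its rear edge.

```bash
python3 -c "
from plant import manip
print(manip.hand_in())"
```

```text
the job is handed in; nothing more can be done
None
```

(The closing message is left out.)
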